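# Open up the ratcheting jar rail

### The arm

A 6-joint arm with a two-finger parallel gripper is mounted at the origin on a cart in front of the work surface, level with it; the furniture and walls round the work are solid. World frame = base frame: x ahead of the robot, y to its left, z up, the work surface at z = 0. Lengths are in m, angles in rad, forces in N, time in s.
With the tool pointing down it reaches from about 0.4 to 0.825 m from the base axis. Payload 7 kg.
Tool frame: the origin (TCP) lies at the very end of the fingers, on their centre line; the grasp point (between the pads) lies 19 mm behind it; z points along the fingers, y is the line along which they close (so a half turn about z gives the same grasp; the last joint's range is limited). The gripper opens to 88 mm and grips with 3 to 60 N. Pads are 19 mm wide; open, the fingers measure 130 mm over their backs; the gripper's body (78 mm by 193 mm) begins 47 mm behind the grasp point.
Start: joints at [1.475, 0.359, 0.012, 0, -1.224, -0.288], TCP at [0.253, 0.626, 0.227] pointing down, gripper open.
Joint ranges: [-3.07, 3.07], [-1.43, 2.12], [-1.02, 1.25], [-3.03, 1.67], [-3.05, -0], [-3.03, 3.03]. Speed limits (rad/s): [2.39, 2.39, 3.01, 3.14, 3.14, 3.14].

### API

Orientations are given as [roll, pitch, yaw] about the fixed x, y, z axes, in that order (R = Rz(yaw) Ry(pitch) Rx(roll)).
In Python, from station import arm gives the robot as it stands. The module is installed in compiled form; this text tells all that it offers.
- The arm moves only by the shell command python3 -m crank 'ROWS' [FORCE]. ROWS is JSON, a list of rows, each an object of numbers: "dx", "dy", "dz": the shift along the world's x, y, z in m; "twist": the turn about the world's z in degrees; "grip": the opening, from -1 (shut) to 1 (fully open). A call has exactly 5 rows; each row is the pose to reach, as a shift and turn from the pose commanded when the call began; what a row does not reach only later rows make up. A row lasts 1/12 s, in which the tool goes at most 41.7 mm and 7.16 degrees, less where a joint would pass 70% of its speed; a pose out of reach is approached as far as the arm can. A call with a gripper value outside its range is refused whole. The fingers move at their own pace and stop on an object; FORCE is the grip in N (left out, the last holds). Time passes only in rows, so rows that repeat a pose let the fingers close, or fill a call up. It gives the time, the measured TCP pose, the force, the opening and the grip force at its end, in the units of the state.
- arm.get_state(): the state, without advancing time (a new reading comes with each control period).
- arm.grab_frame(name): name is "side" or "top"; returns the picture (420x560x3 uint8, red, green, blue); there is no depth.
- arm.get_calibration(name): a dict with "fx", "fy", "cx", "cy" (pixels), "cam_to_world" (4x4, takes a point from camera to world coordinates). Camera axes: x right, y down, z forward; pixel columns grow to the right and rows downward; lengths in m; the calibration is good to about 2 mm. A picture is of the moment at which its call begins. get_calibration takes no time and is no camera call.
- arm.job_done(): hands the job in; it is judged then, once.
The state is a dict: "t": time; "q": joint angles; "qd": joint speeds; "joint_efforts": joint torques, N m; "eef_pos": TCP position; "ee_rot": TCP orientation; "force": force on the tool from outside, world axes, zero at the start; "moment": the same for the moment, N m; "width": finger opening in m; "gripper_force": force on a finger pad.
Only numpy, scipy, OpenCV 4.12 (cv2) and the standard library are available. Lean on these libraries where they do the work, as an engineer would, in place of code of your own. Each camera call takes 0.05 s, during which the arm holds its last target. There are 200 camera calls.

### The job

Make room in the jar rail on the worktop. The white follower is held by a hooked ratchet pawl: first ease the follower forward, toward the jars, until you feel it meet its stop, so that the hook comes free; then flip the red pawl paddle right over to the rear until it stays there by itself, slide the follower back to the rear end of the rail, and flip the pawl down again so that it is engaged. Be gentle: do not force the paddle or ram the follower, and leave the two spice jars standing in the rail, and the jar and salt shaker beside it, where they are.

Things in the scene. Friction and masses are not known exactly. Their poses are not given: they have to be found in the camera images.
- jar_rail: fixed jar rail: light wooden board 112 mm wide (x), 395 mm long (y from -205 to +190), its top 16 mm above the worktop. Origin at its underside; +y is FORWARD, to the two jars and the 78 mm high end plate, -y the REAR. A carriage (follower and pawl) slides along y over a slotted steel rack, which is not listed: its place along the rail differs by 10.5 mm from start to start
- carriage (a joint): slide of the carriage, m: 0 = at the rear end (goal), grows forward; starts at 0.085 to 0.088. About 6 N of friction: it stays where left. 4 to 18 mm ahead of the start it meets a stop, where exactly is not told; only in the last 2.5 mm before the stop is the hook's toe clear of the tooth and the pawl free. Near the rear end the pawl can drop and turn freely too
- follower_top (a point): middle of the top edge of the white follower plate, the carriage's front: 92 mm wide across the rail, 8 mm thick along y, upright from 38 to 100 mm above the worktop; axes as jar_rail. Push it from either side or pinch it from above. Ahead of it, 40 mm or more are free up to the first jar, above the dark rubber stop lug (28 mm wide, 60 mm high, on the rack before the plate's middle)
- follower: the follower plate and its two low ribs (rear face, 33 to 41 mm either side of the middle, up to 66 mm high); origin on the rail's middle line at worktop height, midway through the plate's thickness; axes as jar_rail
- pawl (a joint): turn of the pawl, rad, about a cross pin 80 mm behind the follower plate's middle, 44 mm above the worktop: 0 = engaged, paddle upright, hook ahead and down; grows as the paddle's top swings to the rear; 1.4 = flipped over, hook up. Held by weight alone: let go below 0.7 it falls to 0, above 1.0 to 1.4. Free, it needs under 1 N; hooked, it is blocked after 0.1 to 0.2 rad
- paddle: red paddle on the pawl, 34 mm wide across the rail, 10 mm thick along y, 28 to 66 mm out from the pin, on a 16 mm wide steel shank. Origin on the pin; z along the paddle (up when engaged), y to the hook's side. While the hook is under its tooth, pressing the paddle to the rear only draws the carriage back against the tooth; pushing the follower forward to its stop frees it
- paddle_top (a point): middle of the paddle's outer end, 66 mm from the pin (110 mm above the worktop when engaged); 71 mm are free between the paddle's front face and the follower's rear face
- hook_nose (a point): front end of the pawl's steel hook, 54 mm ahead of the pin when engaged (44 mm above the worktop); flipped over it stands 97 mm above the worktop, 9 mm ahead of the pin. The hook's arm is 20 mm wide; its upper side is flat, 3 mm above this point: flipped over, this is the standing arm's rear face, which can be pushed forward
- jar_a: spice jar with a red cap, 45 mm across, 106 mm tall, standing in the rail next to the follower; origin at the middle of its underside
- jar_b: spice jar with a red cap, 45 mm across, 106 mm tall, standing in the rail between jar_a and the end plate; origin at the middle of its underside
- jar_c: spice jar with a red cap, 45 mm across, 106 mm tall, standing on the worktop to the right of the rail; origin at the middle of its underside
- salt: salt shaker, 44 mm across, 90 mm tall, standing on the worktop to the right of the rail; origin at the middle of its underside

How it is judged:
By the outcome, as a careful person would: the job done as asked, in the order asked, and still so for the second after the job is handed in, with the robot touching nothing.
It also fails if it takes over 51 s, if anything falls off the work surface, if the arm or the gripper's body presses on something with over 40 N, if the wrist force passes 120 N, or if a joint passes its speed limit or range.

## Working session

There is one attempt and no reset: what is moved stays moved. The work goes in short steps, Python scripts to look and compute and a shell command to move; the robot and the scene stay as the last step left them, time stands still between calls to the robot, and variables do not carry over. Pictures are saved under pics/ and viewed, at most 10 in all, crops included, and the job is handed in when it is done.

```bash
mkdir -p pics
cat > h.py <<'E'
import numpy as np,cv2
from station import arm
def snap(name,fn,crop=None,s=1):
    im=arm.grab_frame(name)[:,:,::-1]
    if crop: a,b,c,d=crop; im=im[b:d,a:c]
    cv2.imwrite('pics/'+fn,cv2.resize(im,None,fx=s,fy=s,interpolation=cv2.INTER_CUBIC))
def ray(name,u,v):
    c=arm.get_calibration(name);T=np.array(c['cam_to_world'])
    d=T[:3,:3]@np.array([(u-c['cx'])/c['fx'],(v-c['cy'])/c['fy'],1]);return T[:3,3],d
def atz(name,u,v,z):
    o,d=ray(name,u,v);return o+d*(z-o[2])/d[2]
def proj(name,p):
    c=arm.get_calibration(name);q=np.linalg.inv(np.array(c['cam_to_world']))@np.r_[p,1]
    return c['fx']*q[0]/q[2]+c['cx'],c['fy']*q[1]/q[2]+c['cy']
E
python3 - <<'E'
from h import *
np.set_printoptions(precision=3,suppress=True)
snap('top','t1.png');snap('side','s1.png')
for n in('top','side'):print(np.array(arm.get_calibration(n)['cam_to_world']))
print(arm.get_state())
E
```

```text
[[ 0.019 -0.987  0.157  0.327]
 [-1.    -0.021 -0.011 -0.057]
 [ 0.014 -0.157 -0.987  1.435]
 [ 0.     0.     0.     1.   ]]
[[-0.998 -0.056  0.021  0.536]
 [-0.058  0.795 -0.604  0.744]
 [ 0.017 -0.604 -0.796  1.159]
 [ 0.     0.     0.     1.   ]]
{'t': 0.1, 'q': array([ 1.475,  0.359,  0.011, -0.   , -1.224, -0.288]), 'qd': array([-0.001,  0.   ,  0.002,  0.002, -0.002,  0.002]), 'joint_efforts': array([ -0.001, -58.416,  29.375,   7.016,   0.01 ,  -0.   ]), 'eef_pos': array([0.253, 0.625, 0.226]), 'ee_rot': array([ 3.14 , -0.   , -0.384]), 'force': array([ 0.679, -0.957,  0.383]), 'moment': array([-0.042, -0.033,  0.066]), 'gripper_force': 0.0, 'width': 0.08750338933271325}
```

View pics/t1.png

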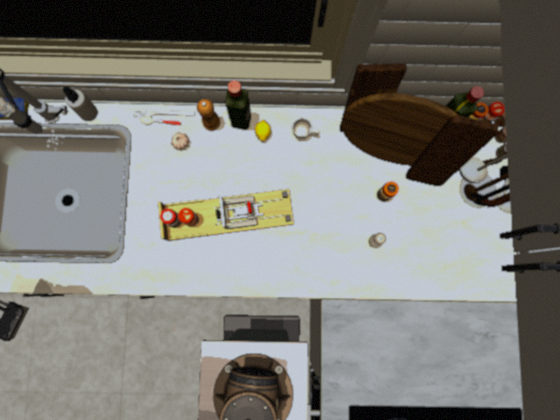

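View pics/s1.png

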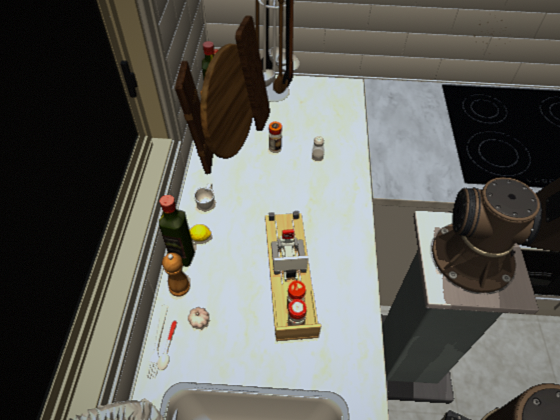

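The top view shows the rail from (160,222) (end plate, jars at 168,216 and 187,216) to (293,206) at the rear, so forward is roughly world +y. The follower is at about (221,213) and the paddle at (241,209). Jar_c (389,190) and the salt (377,240) are well clear. Next I'll enlarge both views.

Run:
```python
from h import *
snap('top','t2.png',(150,180,310,250),5);snap('side','s2.png',(245,200,345,345),4)
print(proj('top',[.253,.626,.227]),proj('side',[.253,.626,.227]))
```

```text
(np.float64(3.4536898887985785), np.float64(306.1921898410396)) (np.float64(439.171888826948), np.float64(489.54764186291266))
```

View pics/t2.png

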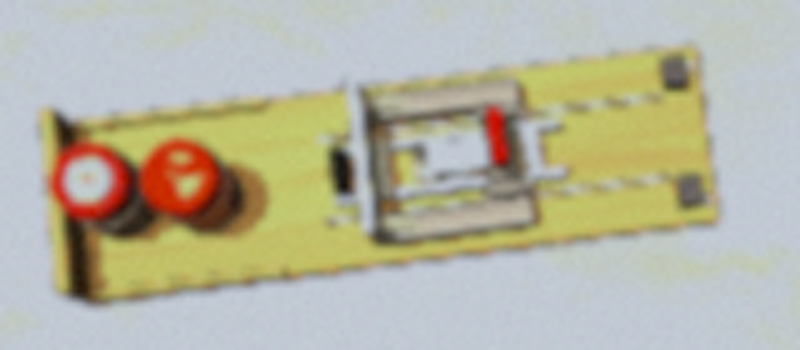

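View pics/s2.png

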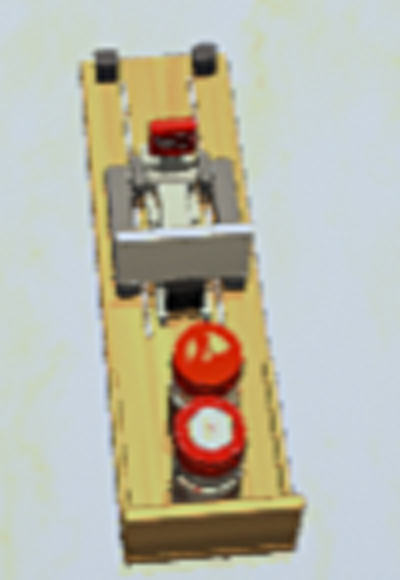

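Run:
```python
from h import *
np.set_printoptions(precision=4,suppress=True)
def T(u,v,z): return atz('top',150+(u+.5)/5-.5,180+(v+.5)/5-.5,z)
def S(u,v,z): return atz('side',245+(u+.5)/4-.5,200+(v+.5)/4-.5,z)
for n,f,p in [('rearT',T,[(698,47),(717,220)]),('plateT',T,[(42,110),(60,295)]),('follT',T,[(352,88),(370,238)]),('padT',T,[(493,108),(502,165)]),
 ('rearS',S,[(82,62),(230,60)]),('plateS',S,[(122,510),(303,500)]),('follS',S,[(115,235),(254,229)]),('padS',S,[(150,124),(196,121)]),('jarA',T,[(181,177)]*2),('jarB',T,[(90,182)]*2),('jarAS',S,[(208,350)]*2)]:
    z={'r':.016,'p':.078,'f':.1,'j':.106}[n[0]]
    if n[:3]=='pad': z=.11
    a,b=[f(*q,z) for q in p]; m=(a+b)/2
    print(n,a[:2],b[:2],'mid',m[:2],'len',np.linalg.norm(a-b),'ang',np.degrees(np.arctan2((a-b)[1],(a-b)[0])))
```

```text
rearT [ 0.6131 -0.0973] [ 0.5048 -0.1107] mid [ 0.559 -0.104] len 0.1091042472484034 ang 7.082776650661082
plateT [0.5542 0.2914] [0.4451 0.2743] mid [0.4996 0.2829] len 0.11051247686668052 ang 8.88858331132503
follT [0.5674 0.1065] [0.4797 0.0926] mid [0.5235 0.0995] len 0.0888071636064358 ang 8.971766795476782
padT [0.5556 0.0234] [0.5224 0.0172] mid [0.539  0.0203] len 0.03378075953621448 ang 10.543570010401076
rearS [ 0.6137 -0.0957] [ 0.5014 -0.1055] mid [ 0.5575 -0.1006] len 0.11273391361382937 ang 4.995982178446691
plateS [0.5586 0.2863] [0.4484 0.2726] mid [0.5035 0.2795] len 0.11106598088931394 ang 7.052739172701513
follS [0.5752 0.1056] [0.4839 0.0948] mid [0.5295 0.1002] len 0.09201741364388748 ang 6.772155624585163
padS [0.557  0.0224] [0.5258 0.0177] mid [0.5414 0.0201] len 0.03152822949397614 ang 8.497966291544168
jarA [0.5121 0.202 ] [0.5121 0.202 ] mid [0.5121 0.202 ] len 0.0 ang 0.0
jarB [0.5081 0.2541] [0.5081 0.2541] mid [0.5081 0.2541] len 0.0 ang 0.0
jarAS [0.511 0.189] [0.511 0.189] mid [0.511 0.189] len 0.0 ang 0.0
```

```bash
python3 -m crank '[{"dx":0.014,"dy":-0.028,"twist":-3,"grip":-1},{"dx":0.028,"dy":-0.056,"twist":-6,"grip":-1},{"dx":0.042,"dy":-0.085,"twist":-9,"grip":-1},{"dx":0.056,"dy":-0.113,"twist":-12,"grip":-1},{"dx":0.07,"dy":-0.141,"twist":-15,"grip":-1}]' 10
python3 -m crank '[{"dx":0.014,"dy":-0.028,"twist":-3,"grip":-1},{"dx":0.028,"dy":-0.056,"twist":-6,"grip":-1},{"dx":0.042,"dy":-0.085,"twist":-9,"grip":-1},{"dx":0.056,"dy":-0.113,"twist":-12,"grip":-1},{"dx":0.07,"dy":-0.141,"twist":-15,"grip":-1}]'
python3 -m crank '[{"dx":0.014,"dy":-0.028,"twist":-3,"grip":-1},{"dx":0.028,"dy":-0.056,"twist":-6,"grip":-1},{"dx":0.042,"dy":-0.085,"twist":-9,"grip":-1},{"dx":0.056,"dy":-0.113,"twist":-12,"grip":-1},{"dx":0.07,"dy":-0.141,"twist":-15,"grip":-1}]'
python3 -m crank '[{"dx":0.014,"dy":-0.028,"twist":-3,"grip":-1},{"dx":0.028,"dy":-0.056,"twist":-6,"grip":-1},{"dx":0.042,"dy":-0.085,"twist":-9,"grip":-1},{"dx":0.056,"dy":-0.113,"twist":-12,"grip":-1},{"dx":0.07,"dy":-0.141,"twist":-15,"grip":-1}]'
python3 -m crank '[{"dz":-0.015,"grip":-1},{"dz":-0.03,"grip":-1},{"dz":-0.05,"grip":-1},{"dz":-0.07,"grip":-1},{"dz":-0.07,"grip":-1}]'
python3 - <<'E'
from h import *
snap('side','s3.png',(230,180,370,285),5)
print(arm.get_state())
E
```

```text
{'t': 0.25, 'q': array([ 1.47508923e+00,  3.58983514e-01,  1.15787392e-02, -1.62065954e-04,
       -1.22408442e+00, -2.88089409e-01]), 'qd': array([ 0.00022267, -0.00320465,  0.00115094, -0.00029711,  0.00078848,
       -0.00043121]), 'joint_efforts': array([-4.99031503e-04, -5.82082415e+01,  2.92846692e+01,  6.98989481e+00,
        8.54025391e-03, -1.29489490e-04]), 'eef_pos': array([0.25269169, 0.62570352, 0.22614384]), 'ee_rot': array([ 3.14088504e+00, -5.07552309e-05, -3.83851616e-01]), 'force': array([-0.32912035,  0.55120597, -0.19831117]), 'moment': array([-0.01288828, -0.0080832 ,  0.00155288]), 'gripper_force': 0.0, 'width': 0.08781525796225342}invalid input at $[0]: expected keys dx, dy, dz, twist, grip
invalid input at $[0]: expected keys dx, dy, dz, twist, grip
invalid input at $[0]: expected keys dx, dy, dz, twist, grip
invalid input at $[0]: expected keys dx, dy, dz, twist, grip
invalid input at $[0]: expected keys dx, dy, dz, twist, grip
```

View pics/s3.png

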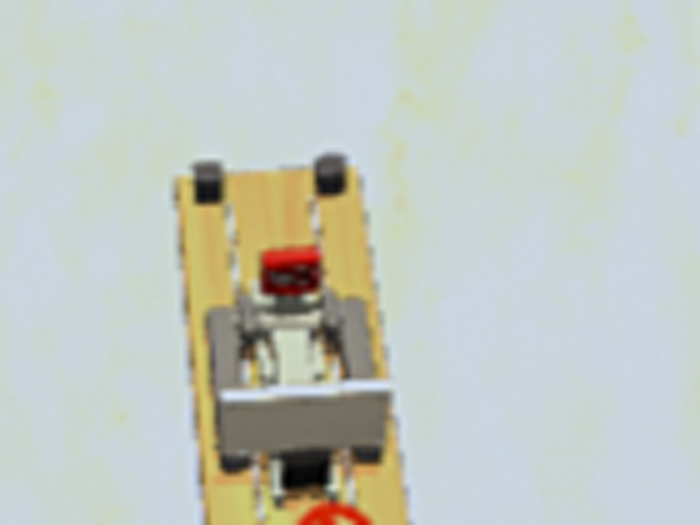

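The picture shows the scene unchanged: paddle top near crop (290,255), follower edge (225,395)–(393,390). The moves were refused because every row needs all five keys, so I'll resend them.

```bash
python3 -m crank '[{"dx":0.014,"dy":-0.028,"dz":0,"twist":-3,"grip":-1},{"dx":0.028,"dy":-0.056,"dz":0,"twist":-6,"grip":-1},{"dx":0.042,"dy":-0.085,"dz":0,"twist":-9,"grip":-1},{"dx":0.056,"dy":-0.113,"dz":0,"twist":-12,"grip":-1},{"dx":0.07,"dy":-0.141,"dz":0,"twist":-15,"grip":-1}]' 10 &&
python3 -m crank '[{"dx":0.014,"dy":-0.028,"dz":0,"twist":-3,"grip":-1},{"dx":0.028,"dy":-0.056,"dz":0,"twist":-6,"grip":-1},{"dx":0.042,"dy":-0.085,"dz":0,"twist":-9,"grip":-1},{"dx":0.056,"dy":-0.113,"dz":0,"twist":-12,"grip":-1},{"dx":0.07,"dy":-0.141,"dz":0,"twist":-15,"grip":-1}]' >/dev/null &&
python3 -m crank '[{"dx":0.014,"dy":-0.028,"dz":0,"twist":-3,"grip":-1},{"dx":0.028,"dy":-0.056,"dz":0,"twist":-6,"grip":-1},{"dx":0.042,"dy":-0.085,"dz":0,"twist":-9,"grip":-1},{"dx":0.056,"dy":-0.113,"dz":0,"twist":-12,"grip":-1},{"dx":0.07,"dy":-0.141,"dz":0,"twist":-15,"grip":-1}]' >/dev/null &&
python3 -m crank '[{"dx":0.014,"dy":-0.028,"dz":0,"twist":-3,"grip":-1},{"dx":0.028,"dy":-0.056,"dz":0,"twist":-6,"grip":-1},{"dx":0.042,"dy":-0.085,"dz":0,"twist":-9,"grip":-1},{"dx":0.056,"dy":-0.113,"dz":0,"twist":-12,"grip":-1},{"dx":0.07,"dy":-0.141,"dz":0,"twist":-15,"grip":-1}]' >/dev/null &&
python3 -m crank '[{"dx":0,"dy":0,"dz":-0.015,"twist":0,"grip":-1},{"dx":0,"dy":0,"dz":-0.03,"twist":0,"grip":-1},{"dx":0,"dy":0,"dz":-0.05,"twist":0,"grip":-1},{"dx":0,"dy":0,"dz":-0.07,"twist":0,"grip":-1},{"dx":0,"dy":0,"dz":-0.07,"twist":0,"grip":-1}]'
python3 - <<'E'
from h import *
snap('side','s4.png',(210,160,380,285),4.5)
E
```

```text
t: 0.67
eef_pos: [0.3231, 0.4834, 0.2265]
ee_rot: [3.141, -0.0, -0.648]
force: [0.7, -0.3, 0.6]
width: 0.0595
gripper_force: 0.0
t: 2.33
eef_pos: [0.5304, 0.0609, 0.1529]
ee_rot: [3.136, -0.001, -1.432]
force: [-1.3, -0.2, -0.2]
width: 0.0005
gripper_force: 0.0
```

View pics/s4.png

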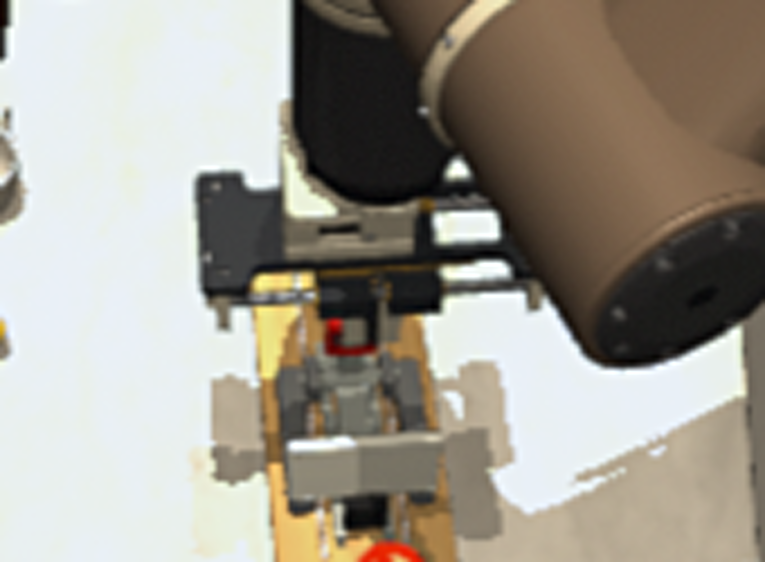

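The closed fingers hang over the gap between the paddle and the follower; the tip is at crop (365,335). I'll lower them and approach the plate.

```bash
python3 -m crank '[{"dx":0,"dy":0,"dz":-0.02,"twist":0,"grip":-1},{"dx":0,"dy":0,"dz":-0.04,"twist":0,"grip":-1},{"dx":0,"dy":0,"dz":-0.06,"twist":0,"grip":-1},{"dx":0,"dy":0,"dz":-0.081,"twist":0,"grip":-1},{"dx":0,"dy":0,"dz":-0.081,"twist":0,"grip":-1}]'
python3 -m crank '[{"dx":-0.0006,"dy":0.004,"dz":0,"twist":0,"grip":-1},{"dx":-0.0012,"dy":0.008,"dz":0,"twist":0,"grip":-1},{"dx":-0.0018,"dy":0.012,"dz":0,"twist":0,"grip":-1},{"dx":-0.0024,"dy":0.016,"dz":0,"twist":0,"grip":-1},{"dx":-0.003,"dy":0.02,"dz":0,"twist":0,"grip":-1}]'
python3 -m crank '[{"dx":-0.00015,"dy":0.001,"dz":0,"twist":0,"grip":-1},{"dx":-0.0003,"dy":0.002,"dz":0,"twist":0,"grip":-1},{"dx":-0.00045,"dy":0.003,"dz":0,"twist":0,"grip":-1},{"dx":-0.0006,"dy":0.004,"dz":0,"twist":0,"grip":-1},{"dx":-0.0006,"dy":0.004,"dz":0,"twist":0,"grip":-1}]'
```

```text
t: 2.8
eef_pos: [0.5313, 0.0615, 0.0735]
ee_rot: [3.138, -0.001, -1.431]
force: [-0.3, 0.1, 0.1]
width: 0.0001
gripper_force: 0.0
t: 3.22
eef_pos: [0.5303, 0.0828, 0.0767]
ee_rot: [-3.14, 0.001, -1.431]
force: [0.7, 0.3, 0.6]
width: 0.0006
gripper_force: 0.0
t: 3.63
eef_pos: [0.5292, 0.0855, 0.0756]
ee_rot: [3.141, -0.001, -1.431]
force: [1.1, -2.2, 2.0]
width: 0.0007
gripper_force: 1.0
```

```bash
python3 -m crank '[{"dx":-0.00015,"dy":0.001,"dz":0,"twist":0,"grip":-1},{"dx":-0.0003,"dy":0.002,"dz":0,"twist":0,"grip":-1},{"dx":-0.00045,"dy":0.003,"dz":0,"twist":0,"grip":-1},{"dx":-0.0006,"dy":0.004,"dz":0,"twist":0,"grip":-1},{"dx":-0.0006,"dy":0.004,"dz":0,"twist":0,"grip":-1}]'
python3 -m crank '[{"dx":-0.0001,"dy":0.0007,"dz":0,"twist":0,"grip":-1},{"dx":-0.0002,"dy":0.0013,"dz":0,"twist":0,"grip":-1},{"dx":-0.0003,"dy":0.002,"dz":0,"twist":0,"grip":-1},{"dx":-0.0003,"dy":0.002,"dz":0,"twist":0,"grip":-1},{"dx":-0.0003,"dy":0.002,"dz":0,"twist":0,"grip":-1}]'
```

```text
t: 4.05
eef_pos: [0.5286, 0.0891, 0.0756]
ee_rot: [3.141, -0.001, -1.431]
force: [1.7, -5.8, 1.2]
width: 0.0001
gripper_force: 2.5
t: 4.47
eef_pos: [0.5283, 0.091, 0.0756]
ee_rot: [3.141, -0.001, -1.431]
force: [1.3, -5.6, 1.7]
width: 0.0006
gripper_force: 2.7
```

```bash
python3 -m crank '[{"dx":-0.0001,"dy":0.0007,"dz":0,"twist":0,"grip":-1},{"dx":-0.0002,"dy":0.0013,"dz":0,"twist":0,"grip":-1},{"dx":-0.0003,"dy":0.002,"dz":0,"twist":0,"grip":-1},{"dx":-0.0003,"dy":0.002,"dz":0,"twist":0,"grip":-1},{"dx":-0.0003,"dy":0.002,"dz":0,"twist":0,"grip":-1}]' | egrep 'pos|force:'
```

```text
eef_pos: [0.528, 0.093, 0.0756]
force: [1.6, -5.4, 1.5]
gripper_force: 2.7
```

```bash
python3 -m crank '[{"dx":-0.0001,"dy":0.0007,"dz":0,"twist":0,"grip":-1},{"dx":-0.0002,"dy":0.0013,"dz":0,"twist":0,"grip":-1},{"dx":-0.0003,"dy":0.002,"dz":0,"twist":0,"grip":-1},{"dx":-0.0003,"dy":0.002,"dz":0,"twist":0,"grip":-1},{"dx":-0.0003,"dy":0.002,"dz":0,"twist":0,"grip":-1}]' | egrep 'pos|force:'
```

```text
eef_pos: [0.5278, 0.0945, 0.0757]
force: [3.7, -8.6, 1.4]
gripper_force: 4.3
```

```bash
python3 -m crank '[{"dx":-0.0001,"dy":0.0007,"dz":0,"twist":0,"grip":-1},{"dx":-0.0002,"dy":0.0013,"dz":0,"twist":0,"grip":-1},{"dx":-0.0003,"dy":0.002,"dz":0,"twist":0,"grip":-1},{"dx":-0.0003,"dy":0.002,"dz":0,"twist":0,"grip":-1},{"dx":-0.0003,"dy":0.002,"dz":0,"twist":0,"grip":-1}]' | egrep 'pos|force:'
```

```text
eef_pos: [0.5277, 0.0946, 0.0757]
force: [7.6, -18.7, 0.6]
gripper_force: 9.7
```

The follower met its stop at y≈0.0946: the force rose from 5.5 to about 19 N without further motion. I'll back off, raise the tip and come up to the paddle's front face.

```bash
python3 -m crank '[{"dx":0.0015,"dy":-0.01,"dz":0,"twist":0,"grip":-1},{"dx":0.003,"dy":-0.02,"dz":0.006,"twist":0,"grip":-1},{"dx":0.0045,"dy":-0.03,"dz":0.013,"twist":0,"grip":-1},{"dx":0.006,"dy":-0.04,"dz":0.013,"twist":0,"grip":-1},{"dx":0.006,"dy":-0.041,"dz":0.013,"twist":0,"grip":-1}]' | egrep 'pos|force:'
python3 -m crank '[{"dx":0.0003,"dy":-0.002,"dz":0,"twist":0,"grip":-1},{"dx":0.0006,"dy":-0.004,"dz":0,"twist":0,"grip":-1},{"dx":0.0009,"dy":-0.006,"dz":0,"twist":0,"grip":-1},{"dx":0.0012,"dy":-0.008,"dz":0,"twist":0,"grip":-1},{"dx":0.0015,"dy":-0.01,"dz":0,"twist":0,"grip":-1}]' | egrep 'pos|force:'
python3 -m crank '[{"dx":0.0003,"dy":-0.002,"dz":0,"twist":0,"grip":-1},{"dx":0.0006,"dy":-0.004,"dz":0,"twist":0,"grip":-1},{"dx":0.0009,"dy":-0.006,"dz":-0.001,"twist":0,"grip":-1},{"dx":0.0012,"dy":-0.008,"dz":-0.001,"twist":0,"grip":-1},{"dx":0.0012,"dy":-0.008,"dz":-0.001,"twist":0,"grip":-1}]' | egrep 'pos|force:'
```

```text
eef_pos: [0.5339, 0.0557, 0.0893]
force: [0.3, 0.3, -0.2]
gripper_force: 0.0
eef_pos: [0.5348, 0.0469, 0.0884]
force: [0.3, 0.5, 0.6]
gripper_force: 0.0
eef_pos: [0.536, 0.0386, 0.0875]
force: [0.1, 0.2, -0.3]
gripper_force: 0.1
```

```bash
python3 -m crank '[{"dx":0.0003,"dy":-0.002,"dz":0,"twist":0,"grip":-1},{"dx":0.0006,"dy":-0.004,"dz":0,"twist":0,"grip":-1},{"dx":0.0009,"dy":-0.006,"dz":-0.001,"twist":0,"grip":-1},{"dx":0.0012,"dy":-0.008,"dz":-0.001,"twist":0,"grip":-1},{"dx":0.0012,"dy":-0.008,"dz":-0.001,"twist":0,"grip":-1}]' | egrep 'pos|force:'
python3 - <<'E'
from h import *
snap('side','s5.png',(210,160,380,285),4.5)
E
```

```text
eef_pos: [0.5373, 0.0305, 0.0865]
force: [0.1, 0.6, 0.5]
gripper_force: 0.1
```

View pics/s5.png

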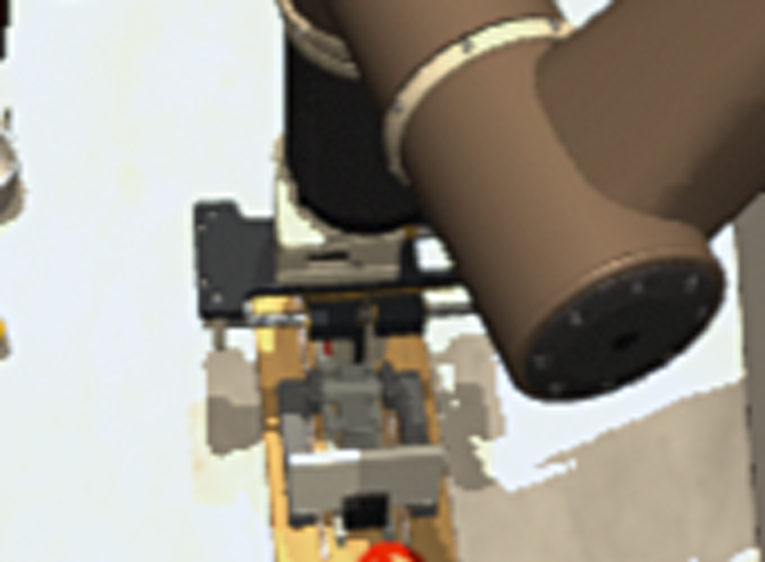

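The paddle is now behind the fingers (red edge at crop (327,350)), the hook is lifting and there is no resistance. I'll continue round the arc.

```bash
python3 -m crank '[{"dx":0.0004,"dy":-0.003,"dz":-0.001,"twist":0,"grip":-1},{"dx":0.0009,"dy":-0.006,"dz":-0.002,"twist":0,"grip":-1},{"dx":0.0013,"dy":-0.009,"dz":-0.004,"twist":0,"grip":-1},{"dx":0.0018,"dy":-0.012,"dz":-0.006,"twist":0,"grip":-1},{"dx":0.0022,"dy":-0.015,"dz":-0.008,"twist":0,"grip":-1}]' | egrep 'pos|force:'
python3 -m crank '[{"dx":0.0004,"dy":-0.003,"dz":-0.001,"twist":0,"grip":-1},{"dx":0.0009,"dy":-0.006,"dz":-0.002,"twist":0,"grip":-1},{"dx":0.0013,"dy":-0.009,"dz":-0.003,"twist":0,"grip":-1},{"dx":0.0018,"dy":-0.012,"dz":-0.004,"twist":0,"grip":-1},{"dx":0.0022,"dy":-0.015,"dz":-0.005,"twist":0,"grip":-1}]' | egrep 'pos|force:'
python3 -m crank '[{"dx":0.0004,"dy":-0.003,"dz":-0.001,"twist":0,"grip":-1},{"dx":0.0009,"dy":-0.006,"dz":-0.002,"twist":0,"grip":-1},{"dx":0.0013,"dy":-0.009,"dz":-0.003,"twist":0,"grip":-1},{"dx":0.0013,"dy":-0.009,"dz":-0.003,"twist":0,"grip":-1},{"dx":0.0013,"dy":-0.009,"dz":-0.003,"twist":0,"grip":-1}]' | egrep 'pos|force:'
```

```text
eef_pos: [0.5395, 0.0155, 0.0783]
force: [-0.3, 0.1, -0.1]
gripper_force: 0.1
eef_pos: [0.5417, 0.0005, 0.0735]
force: [0.3, -0.1, 0.2]
gripper_force: 0.0
eef_pos: [0.5429, -0.0083, 0.0705]
force: [0.3, -0.4, -0.5]
gripper_force: 0.0
```

```bash
python3 -m crank '[{"dx":0,"dy":0,"dz":0.015,"twist":0,"grip":-1},{"dx":0,"dy":0,"dz":0.035,"twist":0,"grip":-1},{"dx":0,"dy":0,"dz":0.055,"twist":0,"grip":-1},{"dx":0,"dy":0,"dz":0.07,"twist":0,"grip":-1},{"dx":0,"dy":0,"dz":0.07,"twist":0,"grip":-1}]' | egrep 'pos|force:'
python3 -m crank '[{"dx":-0.004,"dy":0.028,"dz":0,"twist":0,"grip":-1},{"dx":-0.008,"dy":0.057,"dz":0,"twist":0,"grip":-1},{"dx":-0.012,"dy":0.085,"dz":0,"twist":0,"grip":-1},{"dx":-0.017,"dy":0.114,"dz":0,"twist":0,"grip":-1},{"dx":-0.021,"dy":0.142,"dz":0,"twist":0,"grip":-1}]' | egrep 'pos|force:'
python3 - <<'E'
from h import *
snap('side','s6.png',(210,160,380,285),4.5)
E
```

```text
eef_pos: [0.545, -0.0076, 0.1441]
force: [1.1, 0.9, -0.4]
gripper_force: 0.0
eef_pos: [0.5213, 0.1352, 0.1402]
force: [-0.2, -0.4, 0.5]
gripper_force: 0.0
```

View pics/s6.png

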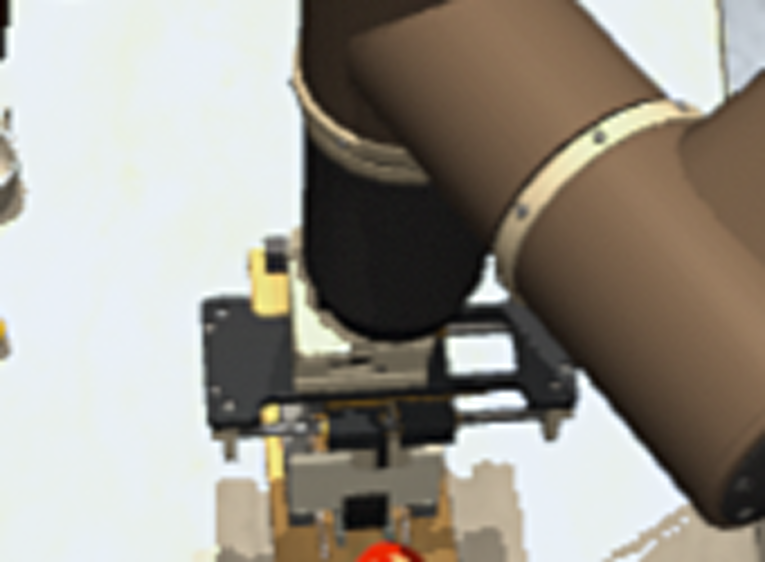

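The fingers are in front of the plate now; the plate hides the pawl. I'll lower them and push back carefully: if the pawl weren't flipped, I would feel the tooth within 10 mm.

```bash
python3 -m crank '[{"dx":0,"dy":0,"dz":-0.02,"twist":0,"grip":-1},{"dx":0,"dy":0,"dz":-0.04,"twist":0,"grip":-1},{"dx":0,"dy":0,"dz":-0.06,"twist":0,"grip":-1},{"dx":0,"dy":0,"dz":-0.067,"twist":0,"grip":-1},{"dx":0,"dy":0,"dz":-0.067,"twist":0,"grip":-1}]' | egrep 'pos|force:'
python3 -m crank '[{"dx":0.0003,"dy":-0.002,"dz":0,"twist":0,"grip":-1},{"dx":0.0006,"dy":-0.004,"dz":0,"twist":0,"grip":-1},{"dx":0.0009,"dy":-0.006,"dz":0,"twist":0,"grip":-1},{"dx":0.0012,"dy":-0.008,"dz":0,"twist":0,"grip":-1},{"dx":0.0015,"dy":-0.01,"dz":0,"twist":0,"grip":-1}]' | egrep 'pos|force:'
python3 -m crank '[{"dx":0.0003,"dy":-0.0015,"dz":0,"twist":0,"grip":-1},{"dx":0.0005,"dy":-0.003,"dz":0,"twist":0,"grip":-1},{"dx":0.0007,"dy":-0.0045,"dz":0,"twist":0,"grip":-1},{"dx":0.0009,"dy":-0.006,"dz":0,"twist":0,"grip":-1},{"dx":0.0011,"dy":-0.0075,"dz":0,"twist":0,"grip":-1}]' | egrep 'pos|force:'
```

```text
eef_pos: [0.5206, 0.1332, 0.0716]
force: [-0.1, 0.4, 0.3]
gripper_force: 0.0
eef_pos: [0.524, 0.1241, 0.0744]
force: [-2.9, 5.5, 3.3]
gripper_force: 3.0
eef_pos: [0.525, 0.1173, 0.0744]
force: [-3.2, 6.3, 4.1]
gripper_force: 3.1
```

```bash
python3 -m crank '[{"dx":0.0003,"dy":-0.0015,"dz":0,"twist":0,"grip":-1},{"dx":0.0005,"dy":-0.003,"dz":0,"twist":0,"grip":-1},{"dx":0.0007,"dy":-0.0045,"dz":0,"twist":0,"grip":-1},{"dx":0.0009,"dy":-0.006,"dz":0,"twist":0,"grip":-1},{"dx":0.0011,"dy":-0.0075,"dz":0,"twist":0,"grip":-1}]' | egrep 'pos|force:'
python3 -m crank '[{"dx":0.0003,"dy":-0.0015,"dz":0,"twist":0,"grip":-1},{"dx":0.0005,"dy":-0.003,"dz":0,"twist":0,"grip":-1},{"dx":0.0007,"dy":-0.0045,"dz":0,"twist":0,"grip":-1},{"dx":0.0009,"dy":-0.006,"dz":0,"twist":0,"grip":-1},{"dx":0.0011,"dy":-0.0075,"dz":0,"twist":0,"grip":-1}]' | egrep 'pos|force:'
```

```text
eef_pos: [0.5261, 0.1098, 0.0744]
force: [-2.8, 6.8, 3.7]
gripper_force: 3.1
eef_pos: [0.5273, 0.1023, 0.0744]
force: [-2.3, 6.3, 3.7]
gripper_force: 3.1
```

```bash
python3 -m crank '[{"dx":0.0006,"dy":-0.004,"dz":0,"twist":0,"grip":-1},{"dx":0.0012,"dy":-0.008,"dz":0,"twist":0,"grip":-1},{"dx":0.0018,"dy":-0.012,"dz":0,"twist":0,"grip":-1},{"dx":0.0024,"dy":-0.016,"dz":0,"twist":0,"grip":-1},{"dx":0.003,"dy":-0.02,"dz":0,"twist":0,"grip":-1}]' | egrep 'pos|force:'
python3 -m crank '[{"dx":0.0006,"dy":-0.004,"dz":0,"twist":0,"grip":-1},{"dx":0.0012,"dy":-0.008,"dz":0,"twist":0,"grip":-1},{"dx":0.0018,"dy":-0.012,"dz":0,"twist":0,"grip":-1},{"dx":0.0024,"dy":-0.016,"dz":0,"twist":0,"grip":-1},{"dx":0.003,"dy":-0.02,"dz":0,"twist":0,"grip":-1}]' | egrep 'pos|force:'
python3 -m crank '[{"dx":0.0006,"dy":-0.004,"dz":0,"twist":0,"grip":-1},{"dx":0.0012,"dy":-0.008,"dz":0,"twist":0,"grip":-1},{"dx":0.0018,"dy":-0.012,"dz":0,"twist":0,"grip":-1},{"dx":0.0024,"dy":-0.016,"dz":0,"twist":0,"grip":-1},{"dx":0.0027,"dy":-0.018,"dz":0,"twist":0,"grip":-1}]' | egrep 'pos|force:'
python3 -m crank '[{"dx":0.0003,"dy":-0.0015,"dz":0,"twist":0,"grip":-1},{"dx":0.0005,"dy":-0.003,"dz":0,"twist":0,"grip":-1},{"dx":0.0007,"dy":-0.0045,"dz":0,"twist":0,"grip":-1},{"dx":0.0009,"dy":-0.006,"dz":0,"twist":0,"grip":-1},{"dx":0.0009,"dy":-0.006,"dz":0,"twist":0,"grip":-1}]' | egrep 'pos|force:'
```

```text
eef_pos: [0.5303, 0.0822, 0.0744]
force: [-2.1, 5.4, 2.1]
gripper_force: 3.2
eef_pos: [0.5333, 0.0622, 0.0744]
force: [-2.1, 5.9, 2.6]
gripper_force: 3.2
eef_pos: [0.5361, 0.0439, 0.0744]
force: [-2.2, 5.9, 3.7]
gripper_force: 3.1
eef_pos: [0.537, 0.0379, 0.0744]
force: [-2.0, 3.9, 3.6]
gripper_force: 2.3
```

```bash
python3 -m crank '[{"dx":0.0002,"dy":-0.001,"dz":0,"twist":0,"grip":-1},{"dx":0.0003,"dy":-0.002,"dz":0,"twist":0,"grip":-1},{"dx":0.0005,"dy":-0.003,"dz":0,"twist":0,"grip":-1},{"dx":0.0006,"dy":-0.004,"dz":0,"twist":0,"grip":-1},{"dx":0.0006,"dy":-0.004,"dz":0,"twist":0,"grip":-1}]' | egrep 'pos|force:'
```

```text
eef_pos: [0.5375, 0.034, 0.0743]
force: [-1.8, 4.5, 4.1]
gripper_force: 2.5
```

```bash
python3 -m crank '[{"dx":0.0001,"dy":-0.0007,"dz":0,"twist":0,"grip":-1},{"dx":0.0002,"dy":-0.0013,"dz":0,"twist":0,"grip":-1},{"dx":0.0003,"dy":-0.002,"dz":0,"twist":0,"grip":-1},{"dx":0.0003,"dy":-0.002,"dz":0,"twist":0,"grip":-1},{"dx":0.0003,"dy":-0.002,"dz":0,"twist":0,"grip":-1}]' | egrep 'pos|force:'
```

```text
eef_pos: [0.5378, 0.032, 0.0744]
force: [-2.5, 5.0, 5.0]
gripper_force: 2.6
```

```bash
python3 -m crank '[{"dx":0.0001,"dy":-0.0007,"dz":0,"twist":0,"grip":-1},{"dx":0.0002,"dy":-0.0013,"dz":0,"twist":0,"grip":-1},{"dx":0.0003,"dy":-0.002,"dz":0,"twist":0,"grip":-1},{"dx":0.0003,"dy":-0.002,"dz":0,"twist":0,"grip":-1},{"dx":0.0003,"dy":-0.002,"dz":0,"twist":0,"grip":-1}]' | egrep 'pos|force:'
```

```text
eef_pos: [0.5382, 0.03, 0.0744]
force: [-2.7, 4.7, 4.9]
gripper_force: 2.7
```

```bash
python3 -m crank '[{"dx":0.0001,"dy":-0.0007,"dz":0,"twist":0,"grip":-1},{"dx":0.0002,"dy":-0.0013,"dz":0,"twist":0,"grip":-1},{"dx":0.0003,"dy":-0.002,"dz":0,"twist":0,"grip":-1},{"dx":0.0003,"dy":-0.002,"dz":0,"twist":0,"grip":-1},{"dx":0.0003,"dy":-0.002,"dz":0,"twist":0,"grip":-1}]' | egrep 'pos|force:'
```

```text
eef_pos: [0.5383, 0.0292, 0.0744]
force: [-4.7, 11.5, 6.0]
gripper_force: 6.5
```

```bash
python3 -m crank '[{"dx":0.0001,"dy":-0.0007,"dz":0,"twist":0,"grip":-1},{"dx":0.0002,"dy":-0.0013,"dz":0,"twist":0,"grip":-1},{"dx":0.0003,"dy":-0.002,"dz":0,"twist":0,"grip":-1},{"dx":0.0003,"dy":-0.002,"dz":0,"twist":0,"grip":-1},{"dx":0.0003,"dy":-0.002,"dz":0,"twist":0,"grip":-1}]' | egrep 'pos|force:'
```

```text
eef_pos: [0.5384, 0.029, 0.0744]
force: [-9.7, 22.5, 8.5]
gripper_force: 12.2
```

The rear end is reached: firm resistance at y≈0.029, as predicted. I'll back off, lift and go behind the standing hook arm.

```bash
python3 -m crank '[{"dx":-0.0006,"dy":0.005,"dz":0,"twist":0,"grip":-1},{"dx":-0.0015,"dy":0.013,"dz":0.01,"twist":0,"grip":-1},{"dx":-0.0015,"dy":0.013,"dz":0.03,"twist":0,"grip":-1},{"dx":-0.0015,"dy":0.013,"dz":0.055,"twist":0,"grip":-1},{"dx":-0.0015,"dy":0.013,"dz":0.075,"twist":0,"grip":-1}]' | egrep 'pos|force:'
python3 -m crank '[{"dx":0.004,"dy":-0.026,"dz":0,"twist":0,"grip":-1},{"dx":0.008,"dy":-0.052,"dz":0,"twist":0,"grip":-1},{"dx":0.012,"dy":-0.078,"dz":0,"twist":0,"grip":-1},{"dx":0.016,"dy":-0.104,"dz":0,"twist":0,"grip":-1},{"dx":0.019,"dy":-0.126,"dz":0,"twist":0,"grip":-1}]' | egrep 'pos|force:'
python3 -m crank '[{"dx":0,"dy":0,"dz":0,"twist":0,"grip":-1},{"dx":0,"dy":0,"dz":0,"twist":0,"grip":-1},{"dx":0,"dy":0,"dz":0,"twist":0,"grip":-1},{"dx":0,"dy":0,"dz":0,"twist":0,"grip":-1},{"dx":0,"dy":0,"dz":0,"twist":0,"grip":-1}]' | egrep 'pos|force:'
python3 - <<'E'
from h import *
snap('side','s7.png',(210,160,380,285),4.5)
E
```

```text
eef_pos: [0.5368, 0.0382, 0.1507]
force: [1.6, 0.9, 1.0]
gripper_force: 0.0
eef_pos: [0.5557, -0.0893, 0.1496]
force: [0.6, 0.7, 0.8]
gripper_force: 0.0
eef_pos: [0.5557, -0.0869, 0.1489]
force: [-0.8, 0.3, -0.5]
gripper_force: 0.0
```

View pics/s7.png

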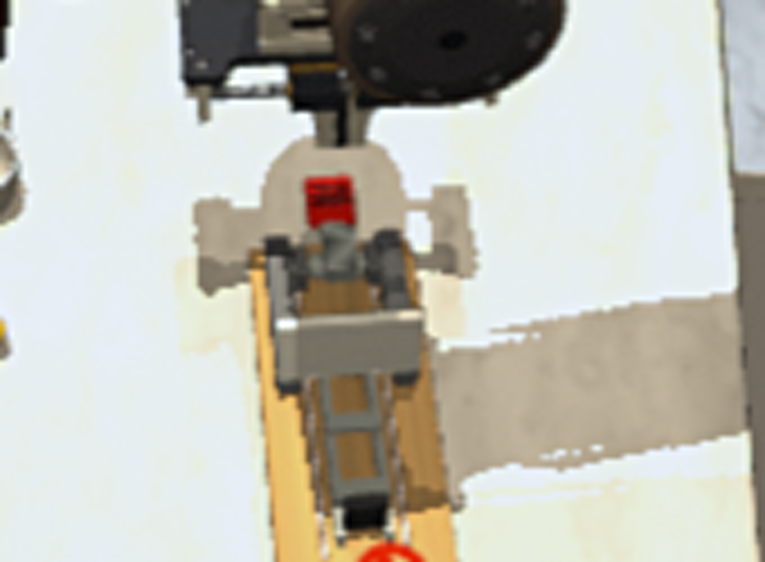

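The paddle lies flipped to the rear (crop (330,200)), the hook stands at (337,240), and the carriage sits against the rear buffers. I'll lower the fingers behind the hook arm and push it gently forward.

```bash
python3 -m crank '[{"dx":0,"dy":0,"dz":-0.02,"twist":0,"grip":-1},{"dx":0,"dy":0,"dz":-0.04,"twist":0,"grip":-1},{"dx":0,"dy":0,"dz":-0.06,"twist":0,"grip":-1},{"dx":0,"dy":0,"dz":-0.075,"twist":0,"grip":-1},{"dx":0,"dy":0,"dz":-0.075,"twist":0,"grip":-1}]' | egrep 'pos|force:'
python3 -m crank '[{"dx":-0.0004,"dy":0.003,"dz":0,"twist":0,"grip":-1},{"dx":-0.0009,"dy":0.006,"dz":0,"twist":0,"grip":-1},{"dx":-0.0013,"dy":0.009,"dz":0,"twist":0,"grip":-1},{"dx":-0.0018,"dy":0.012,"dz":0,"twist":0,"grip":-1},{"dx":-0.0022,"dy":0.015,"dz":0,"twist":0,"grip":-1}]' | egrep 'pos|force:'
python3 -m crank '[{"dx":-0.0004,"dy":0.003,"dz":0,"twist":0,"grip":-1},{"dx":-0.0009,"dy":0.006,"dz":0,"twist":0,"grip":-1},{"dx":-0.0013,"dy":0.009,"dz":0,"twist":0,"grip":-1},{"dx":-0.0018,"dy":0.012,"dz":0,"twist":0,"grip":-1},{"dx":-0.0022,"dy":0.015,"dz":0,"twist":0,"grip":-1}]' | egrep 'pos|force:'
python3 -m crank '[{"dx":-0.0004,"dy":0.003,"dz":0,"twist":0,"grip":-1},{"dx":-0.0009,"dy":0.006,"dz":-0.001,"twist":0,"grip":-1},{"dx":-0.0013,"dy":0.009,"dz":-0.001,"twist":0,"grip":-1},{"dx":-0.0018,"dy":0.012,"dz":-0.002,"twist":0,"grip":-1},{"dx":-0.0022,"dy":0.015,"dz":-0.003,"twist":0,"grip":-1}]' | egrep 'pos|force:'
```

```text
eef_pos: [0.5535, -0.0872, 0.0706]
force: [-0.5, 0.5, -1.0]
gripper_force: 0.0
eef_pos: [0.5539, -0.0721, 0.0745]
force: [0.7, 0.3, -1.6]
gripper_force: 0.2
eef_pos: [0.5512, -0.0574, 0.0735]
force: [0.9, -0.1, 0.2]
gripper_force: 0.1
eef_pos: [0.549, -0.0423, 0.0704]
force: [-0.0, -0.2, 0.2]
gripper_force: 0.0
```

```bash
python3 -m crank '[{"dx":-0.0004,"dy":0.003,"dz":-0.002,"twist":0,"grip":-1},{"dx":-0.0008,"dy":0.005,"dz":-0.004,"twist":0,"grip":-1},{"dx":-0.0008,"dy":0.005,"dz":-0.004,"twist":0,"grip":-1},{"dx":-0.0008,"dy":0.005,"dz":-0.004,"twist":0,"grip":-1},{"dx":-0.0008,"dy":0.005,"dz":-0.004,"twist":0,"grip":-1}]' | egrep 'pos|force:'
python3 -m crank '[{"dx":0,"dy":0,"dz":0.015,"twist":0,"grip":-1},{"dx":0,"dy":0,"dz":0.03,"twist":0,"grip":-1},{"dx":0,"dy":0,"dz":0.05,"twist":0,"grip":-1},{"dx":0,"dy":0,"dz":0.07,"twist":0,"grip":-1},{"dx":0,"dy":0,"dz":0.09,"twist":0,"grip":-1}]' | egrep 'pos|force:'
python3 -m crank '[{"dx":0.003,"dy":-0.02,"dz":0.01,"twist":0,"grip":-1},{"dx":0.006,"dy":-0.04,"dz":0.02,"twist":0,"grip":-1},{"dx":0.009,"dy":-0.06,"dz":0.03,"twist":0,"grip":-1},{"dx":0.012,"dy":-0.08,"dz":0.04,"twist":0,"grip":-1},{"dx":0.012,"dy":-0.1,"dz":0.04,"twist":0,"grip":-1}]' | egrep 'pos|force:'
python3 - <<'E'
from h import *
snap('side','s8.png',(210,160,380,285),4.5)
E
```

```text
eef_pos: [0.5483, -0.0376, 0.0665]
force: [0.8, 0.4, 0.5]
gripper_force: 0.0
eef_pos: [0.5481, -0.0378, 0.1575]
force: [0.3, -0.3, -0.2]
gripper_force: 0.0
eef_pos: [0.5617, -0.1388, 0.1989]
force: [-0.4, 0.9, -0.1]
gripper_force: 0.0
```

View pics/s8.png

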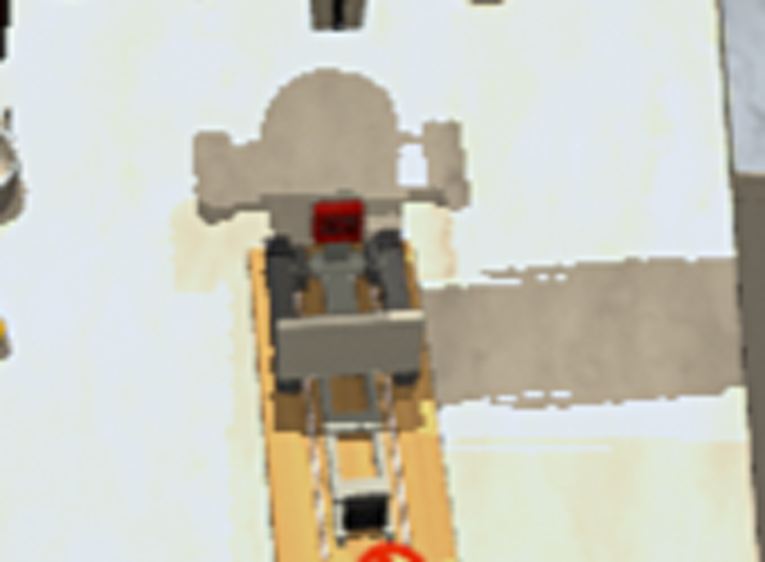

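The paddle is upright again (top edge at crop (338,203)), the hook arm points forward and down (340,285), and the follower is at the rear end. I'll check the paddle's upright position numerically before handing in.

Run:
```python
from h import *
f=np.array([-.146,.989,0])
pin=np.array([.552,-.0645,.044])
for th in(0,.2,.4):print(th,[ (np.array(proj('side',pin+.066*(np.array([0,0,np.cos(th)])-f*np.sin(th))))-[210,160])*4.5])
```

```text
0 [array([340.27525117, 204.83413361])]
0.2 [array([338.27155594, 189.7767456 ])]
0.4 [array([336.27652209, 178.06173411])]
```

```bash
python3 -c "
from station import arm
print(arm.job_done())"
```

```text
the job is handed in; nothing more can be done
None
```

The job is handed in: the follower is at the rear end of the rail with the pawl down and engaged, the highest contact force I saw was about 26 N, and nothing touched the jars or the shaker.

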